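# Start the blower and take the safety cap off the cleaner bottle

## Task

Before opening the cleaner, start the extraction blower: press the bar knob on the grey switch box down, turn it clockwise to on and let it spring back up. Then press the safety cap of the squat clamped bottle down, twist it anticlockwise until it comes free, lift it straight up and finish while still holding it in the gripper, level, above the open bottle and at least 60 mm higher than where it sat. Leave everything else on the bench where it is.

Things in the scene. Friction and masses are not known exactly. Their poses are not given: they have to be found in the camera images.
- cap_mid (a point): Centre (half-way up, on the axis) of the push-and-turn cap: round, ribbed, grey plastic, 54 mm across, 32 mm tall, 40 g, on the squat bottle; z up. Locked until pressed straight down 4 to 7 mm (7 to 9 N, sprung; bottoms at 8 mm) and, kept down, turned anticlockwise seen from above 0.8 rad or more (free up to 2.2 rad); then it lifts straight off. Clockwise it is stopped.
- bottle: Squat white cleaner bottle, 84 mm across, fixed upright in a steel clamp ring on a square 115 mm steel foot; it cannot move or turn. Origin on the bench under the bottle's axis, z up. The shoulder is 100 mm above the bench, the neck's rim 128 mm; with the cap closed the cap spans 114 to 146 mm above the bench (its centre at 130 mm).
- mouth (a point): Centre of the bottle neck's rim, on the bottle's axis, 128 mm above the bench, z up.
- knob_mid (a point): Centre of the grip bar of the blower switch: an upright black plastic bar 50 mm long (x; a thin pale line marks the +x end), 14 mm thick (y), 34 mm tall (z), on the grey switch box. Released, its underside is 8 mm and its top 42 mm above the box's top. The point moves with the bar.
- switch_box: Fixed grey switch box, 110 (x) by 100 (y) mm, top 55 mm above the bench, on a steel foot 150 by 100 mm; origin on the bench under the knob's axis. Two pale dots on its top mark off (along the box's +x) and on (1.2 rad clockwise from it).
- switch_knob (a joint): Turn of the switch's bar in rad, growing clockwise seen from above: 0 is off, 1.2 is on (end stop). It turns only while pressed at least about 4 mm; unpressed it is locked (0.16 rad of play). Past about 1.05 rad it springs up again when released and is latched on.
- switch_press (a joint): How far the switch's bar is pressed down, in m: 0 released, 0.007 fully down (sprung, 3 N to start, 9 N fully down).
- bearing: Bystander: sealed steel ball bearing lying flat, 52 mm across, 15 mm high; origin under its centre.
- flange: Bystander: dark steel pipe flange lying flat, 84 mm across, 22 mm high; origin under its centre.
- oil_bottle: Bystander: taller white bottle standing loose, 64 mm across, 170 mm high, ordinary small cap; origin under its centre.
- spanner: Bystander: steel spanner lying flat, 170 mm long along its x; origin under its middle.
- tape_roll: Bystander: roll of clear tape lying flat, 100 mm across, 45 mm high; origin under its centre.
- grease_jar: Bystander: white grease jar, 72 mm across, 75 mm high; origin under its centre.
- carton: Bystander: small cardboard carton, 90 x 70 x 60 mm high; origin under its centre.
Not all that is in view belongs to the job. Leave any green look-alike of the switch_box alone.

How it is judged:
On the way, in this order (a step that is already met when the one before it is completed fails the run):
1. the switch is being turned while pressed down (value of joint switch_press above 0.003 m and value of joint switch_knob above 0.3 rad), for 0.05 s.
2. the blower switch is turned to on and has sprung back up (value of joint switch_knob above 1 rad and value of joint switch_press below 0.0015 m), for 0.2 s.
3. the safety cap is pressed down (z of cap_mid in the frame of bottle below 0.1275 m), for 0.1 s.
4. the cap is free, above the bottle (z of cap_mid in the frame of bottle above 0.16 m), for 0.1 s.
At the end, for the whole second after the job is handed in: Switch on (over 1.0 rad) and sprung up (under 1.5 mm); the cap is gripped by the fingers, still (under 30 mm/s), its centre at least 50 mm above its closed height (over 180 mm above the bench), within 40 mm sideways of the bottle's axis, tilted under 0.3 rad, not touching the bottle (all of step 2 and z of cap_mid in the frame of bottle above 0.18 m and horizontal distance between cap_mid and mouth below 0.04 m and angle between cap_mid's own z axis and vertical below 0.3 rad and contact force between cap and the fingers above 1 N and contact force between cap and bottle below 0.1 N and linear speed of cap below 0.03 m/s); the arm keeps its last pose, push and grip.
It fails at once if the cap is taken off while the blower is off (z of cap_mid in the frame of bottle above 0.14 m and value of joint switch_knob below 1 rad).
It fails at once if another thing on the bench is shifted more than 30 mm or tipped (distance of any of bearing, flange, oil_bottle, spanner, tape_roll, grease_jar, carton from where it was at the start of the episode above 0.03 m or angle between any of bearing, flange, oil_bottle, spanner, tape_roll, grease_jar, carton's own z axis and vertical above 0.4 rad).
It also fails if it takes over 54 s, if anything falls off the work surface, if the arm or the gripper's body presses on something with over 40 N, if the wrist force passes 120 N, or if a joint passes its speed limit or range.

## Robot

A 6-joint arm with a two-finger parallel gripper is mounted at the origin on the work surface. World frame = base frame: x ahead of the robot, y to its left, z up, the work surface at z = 0. Lengths are in m, angles in rad, forces in N, time in s.
With the tool pointing down it reaches from about 0.35 to 0.95 m from the base axis. Payload 17.4 kg.
Tool frame: the origin (TCP) lies at the very end of the fingers, on their centre line; the grasp point (between the pads) lies behind it (arm.pinch_z is the z of the grasp point in the tool frame, in m); z points along the fingers, y is the line along which they close (so a half turn about z gives the same grasp; the last joint's range is limited). The gripper opens to 93 mm and grips with 3 to 60 N. Pads are 15 mm wide; open, the fingers measure 128 mm over their backs; the gripper's body (75 mm by 188 mm) begins 65 mm behind the grasp point.
Start: joints at [-1.248, 0.116, 1.442, -0, 1.584, -0.038], TCP at [0.238, -0.632, 0.219] pointing down, gripper open.
Joint ranges: [-2.83, 2.83], [-0.83, 2.19], [0.07, 2.5], [-1.14, 4.28], [0.01, 3], [-2.97, 2.97]. Speed limits (rad/s): [1.89, 1.89, 2.22, 3.14, 3.14, 3.14].

## Interface

Orientations are given as a 3x3 rotation matrix whose columns are the frame's x, y, z axes.
In Python, from workcell import monitor, optics, sign_off, arm gives the robot as it stands.
- The arm moves only by the tool carry_out, never from a script. Its argument "commands" is a list of rows, each a list of 5 numbers: the opening, from 0 (shut) to 1 (fully open), then the shift along the tool's x, y, z in m, then the turn about the tool's z in rad. In form: [[grip, x, y, z, twist], ...]. A call has 1 to 20 rows; each row shifts and turns the commanded pose from where the row before left it, along the tool's axes as they then stand; what a row does not reach is not made up. A row lasts 1/10 s, in which the tool goes at most 50 mm and 8.59 degrees, less where a joint would pass 70% of its speed; a pose out of reach is approached as far as the arm can. A call with a gripper value outside its range is refused whole. The fingers move at their own pace and stop on an object; "force" is the grip in N (left out, the last holds). Time passes only in rows, so rows that do not move let the fingers close. It gives the time, the measured TCP pose, the force, the opening and the grip force at its end, in the units of the state.
- monitor.sense(): the state, without advancing time (a new reading comes with each control period).
- optics.grab_frame(name): name is "scene" or "top" or "wrist"; returns (picture, depth): 384x512x3 uint8, red, green, blue; 384x512 float32, m along the optical axis (not along the pixel's ray), 0 where there is no reading.
- optics.camera_params(name): a dict with "K" (3x3 intrinsics, pixels), "view" (4x4, takes a point from world to camera coordinates). Camera axes: x right, y down, z forward; pixel columns grow to the right and rows downward; lengths in m; the calibration is good to about 2 mm. A picture is of the moment at which its call begins: read the wrist's pose just before it. camera_params takes no time and is no camera call; for the wrist camera it gives the pose at the moment of the call.
- sign_off(): hands the job in; it is judged then, once.
The state is a dict: "t": time; "joint_positions": joint angles; "joint_velocities": joint speeds; "tau": joint torques, N m; "position": TCP position; "tool_rot": TCP orientation; "ft_force": force on the tool from outside, world axes, zero at the start; "torque": the same for the moment, N m; "grip_width": finger opening in m; "gripper_force": force on a finger pad.
Only numpy, scipy, OpenCV 4.12 (cv2) and the standard library are available. Lean on these libraries where they do the work, as an engineer would, in place of code of your own. Each camera call takes 0.05 s, during which the arm holds its last target. There are 200 camera calls.

## Working session

There is one attempt and no reset: what is moved stays moved. The work goes in short steps, Python scripts to look and compute and a tool call to move; the robot and the scene stay as the last step left them, time stands still between calls to the robot, and variables do not carry over. Pictures are saved under pics/ and viewed, at most 10 in all, crops included, and the job is handed in when it is done.

Besides the shell and the picture viewer there is one more tool, called after "Request:" by a JSON object that holds its "op" and its "data". carry_out: Moves the arm, as the interface text tells. Its arguments: {"type":"object","properties":{"commands":{"type":"array","items":{"type":"array","items":{"type":"number"}}},"force":{"type":"number"}},"required":["commands"]}

```bash
mkdir -p pics; cat > h.py <<'E'
import numpy as np, cv2
from workcell import monitor, optics, sign_off, arm
def cloud(n):
    p=optics.camera_params(n); img,d=optics.grab_frame(n)
    K=np.array(p["K"]);V=np.array(p["view"])
    v,u=np.mgrid[:384,:512]
    c=np.stack([(u-K[0,2])*d/K[0,0],(v-K[1,2])*d/K[1,1],d],-1)
    Vi=np.linalg.inv(V)
    return img,d,c@Vi[:3,:3].T+Vi[:3,3],K,V
def ray(K,V,u,v,z):
    Vi=np.linalg.inv(V);r=Vi[:3,:3]@np.linalg.inv(K)@[u,v,1];o=Vi[:3,3]
    return o+r*(z-o[2])/r[2]
E
python3 - <<'E'
from h import *
s=monitor.sense();print(s["t"],s["tool_rot"],s["grip_width"],arm.pinch_z)
for n in("scene","top"):
    i,d,P,K,V=cloud(n);np.savez(n+".npz",i=i,d=d,P=P,K=K,V=V)
    cv2.imwrite(f"pics/{n}0.png",cv2.resize(i[...,::-1],(800,600),interpolation=cv2.INTER_CUBIC));print(n,np.linalg.inv(V)[:3].round(3).tolist())
E
```

```text
0.0 [[ 9.35608912e-01  3.53037991e-01 -3.74896649e-04]
 [ 3.53038187e-01 -9.35608245e-01  1.11826612e-03]
 [ 4.40340305e-05 -1.17861259e-03 -9.99999304e-01]] 0.09298655254425588 -0.0188
scene [[-0.457, 0.625, -0.633, 1.277], [0.889, 0.336, -0.31, 0.399], [0.019, -0.704, -0.71, 1.014]]
top [[0.019, -0.992, 0.124, 0.262], [-1.0, -0.02, -0.005, 0.001], [0.007, -0.124, -0.992, 1.741]]
```

View pics/top0.png

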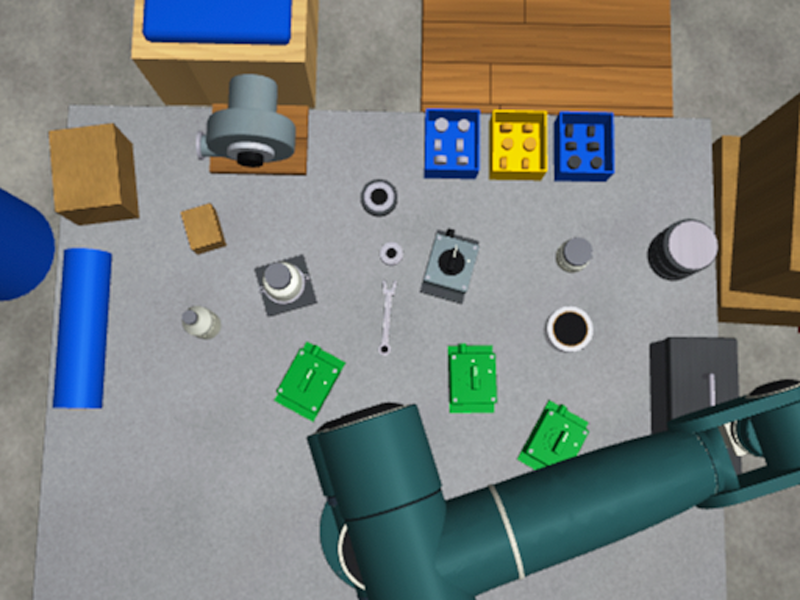

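View pics/scene0.png

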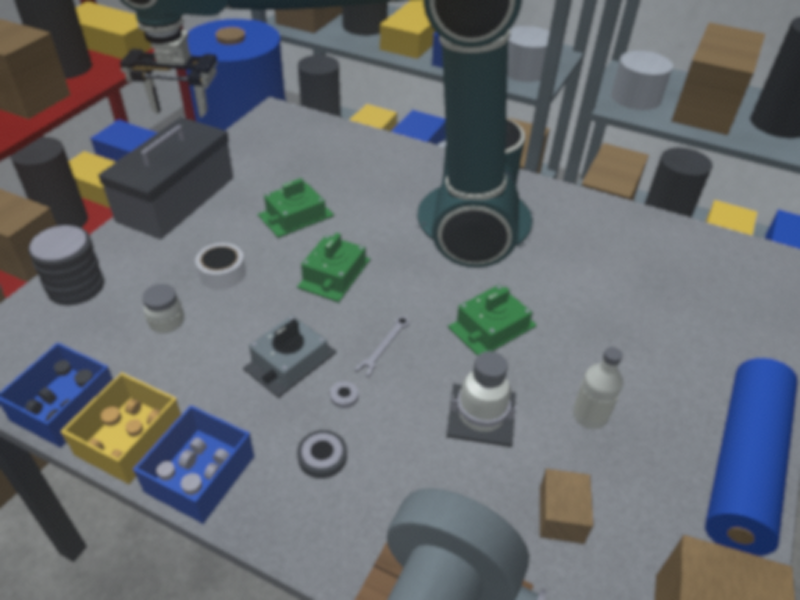

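The top view (800x600) shows these:
- **Switch candidates:** a grey box at (451,262) and green look-alikes at (310,380), (472,378) and (555,435). The grey one fits the description.
- **Bottle candidates:** a squat bottle on a square foot at (281,282), a loose bottle at (200,322) and a jar at (575,253). The one on the steel foot with the ring is the clamped one.

I'll confirm both in one crop and measure them.

```bash
python3 - <<'E'
from h import *
T=np.load("top.npz");S=np.load("scene.npz")
a=cv2.resize(T["i"][140:210,150:320,::-1],(800,330),interpolation=cv2.INTER_CUBIC)
b=cv2.resize(S["i"][195:290,150:340,::-1],(540,270),interpolation=cv2.INTER_CUBIC)
o=np.zeros((600,800,3),np.uint8);o[:330]=a;o[330:,:540]=b;cv2.imwrite("pics/crop.png",o)
for n,D in(("top",T),("scene",S)):
    P=D["P"];ok=D["d"]>0
    # cap top
    for nm,c,lo,hi in(("cap",(0.47,0.20),.135,.16),("knob",(.5,-.10),.08,.11),("boxtop",(.5,-.1),.047,.062)):
        m=ok&(np.hypot(P[...,0]-c[0],P[...,1]-c[1])<.12)&(P[...,2]>lo)&(P[...,2]<hi)
        q=P[m]
        if len(q)<4: print(n,nm,len(q));continue
        r=cv2.minAreaRect((q[:,:2]*1000).astype(np.float32))
        print(n,nm,len(q),"med z",np.median(q[:,2]).round(4),"max",q[:,2].max().round(3),"mean",q.mean(0).round(4),"rect",np.round(r[0],1),np.round(r[1],1),round(r[2],1))
E
```

```text
top cap 219 med z 0.1468 max 0.157 mean [0.5304 0.2291 0.1465] rect [531.  229.4] [53.  52.4] 33.4
top knob 66 med z 0.0961 max 0.105 mean [ 0.5805 -0.1388  0.0962] rect [ 581.7 -139.1] [14.  50.3] 74.3
top boxtop 505 med z 0.0557 max 0.062 mean [ 0.5633 -0.1324  0.0555] rect [ 569.6 -135.7] [99.3 86.1] 75.6
scene cap 317 med z 0.1447 max 0.15 mean [0.5361 0.2332 0.1443] rect [533.2 232.5] [55. 54.] 9.8
scene knob 121 med z 0.0936 max 0.099 mean [ 0.5873 -0.1339  0.0914] rect [ 585.1 -135.5] [16.9 49.8] 76.3
scene boxtop 486 med z 0.0533 max 0.062 mean [ 0.5752 -0.1193  0.0536] rect [ 571.1 -132.2] [100.5  85.4] 76.3
```

View pics/crop.png

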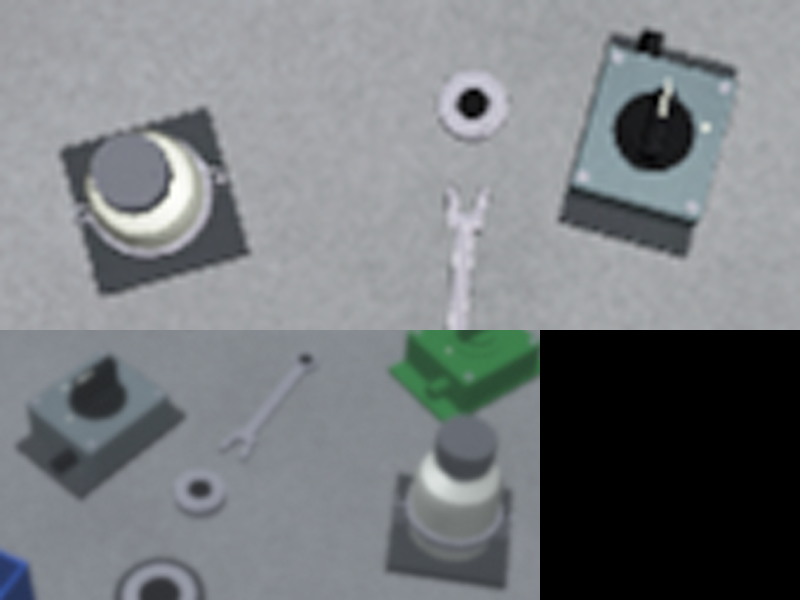

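The crop confirms the grey box with its black bar: the pale line points to image-up, and the "on" dot is at right, native px (300,167). It also confirms the squat bottle in its ring on the square foot. I'll move over the knob.

Request:
{"op": "carry_out", "data": {"commands": [[1,0.0332,-0.0228,0,0],[1,0.0332,-0.0228,0,0],[1,0.0332,-0.0228,0,0],[1,0.0332,-0.0228,0,0],[1,0.0332,-0.0228,0,0],[1,0.0332,-0.0228,0,0],[1,0.0332,-0.0228,0,0],[1,0.0332,-0.0228,0,0],[1,0.0332,-0.0228,0,0],[1,0.0332,-0.0228,0,0],[1,0.0332,-0.0228,0,0],[1,0.0332,-0.0228,0,0],[1,0.0332,-0.0228,0,0],[1,0.0332,-0.0228,0,0],[1,0.0332,-0.0228,0,0],[1,0,0,0,0]], "force": 40}}

```text
t: 1.7
position: [0.5851, -0.1324, 0.2179]
tool_rot: [[0.934, 0.356, -0.001], [0.356, -0.934, 0.001], [-0.0, -0.001, -1.0]]
ft_force: [0.1, -0.5, -0.1]
grip_width: 0.0928
gripper_force: 0.0
```

Request:
{"op": "carry_out", "data": {"commands": [[1,0,0,0,-0.14],[1,0,0,0,-0.14],[1,0,0,0,-0.14],[1,0,0,0,-0.14],[1,0,0,0,-0.14],[1,0,0,0,-0.14],[1,0,0,0,-0.14],[1,0,0,0,-0.14],[1,0,0,0,-0.14],[1,0,0,0,-0.14],[1,0,0,0,-0.14],[1,0,0,0,-0.14],[1,0,0,0,-0.14],[1,0,0,0,-0.14],[1,0,0,0,-0.14],[1,0,0,0,-0.14],[1,0,0,0,-0.14],[1,0,0,0,-0.13],[1,0,0,0,0],[1,0,0,0,0]]}}

```text
t: 3.7
position: [0.5832, -0.1361, 0.2185]
tool_rot: [[-0.962, 0.272, -0.0], [0.272, 0.962, 0.0], [0.0, -0.0, -1.0]]
ft_force: [-0.0, -0.4, -0.1]
grip_width: 0.093
gripper_force: 0.0
```

```bash
cat >> h.py <<'E'
def state():
    s=monitor.sense();R=np.array(s["tool_rot"]);p=np.array(s["position"])
    print("t",round(s["t"],2),"p",p.round(4),"ang",round(float(np.arctan2(R[1,0],R[0,0])),4),"z",R[:,2].round(3),"q",np.round(s["joint_positions"],2),"F",np.round(s["ft_force"],1),"w",round(s["grip_width"],4),"gf",round(s["gripper_force"],1))
    return p,R
E
python3 - <<'E'
from h import *
p,R=state();i,d,P,K,V=cloud("wrist");np.savez("w.npz",i=i,d=d,P=P,K=K,V=V)
cv2.imwrite("pics/w0.png",i[...,::-1])
m=(d>0)&(P[...,2]>.08)&(P[...,2]<.11)&(np.hypot(P[...,0]-.583,P[...,1]+.137)<.05)
q=P[m];print(len(q),np.median(q[:,2]))
q=q[q[:,2]>np.median(q[:,2])-.004];r=cv2.minAreaRect((q[:,:2]*1000).astype(np.float32));print(r,np.median(q[:,2]))
E
```

```text
t 3.7 p [ 0.5832 -0.1361  0.2185] ang 2.8665 z [-0.  0. -1.] q [-0.27 -0.05  1.61 -0.    1.58 -1.57] F [-0.  -0.4 -0.1] w 0.093 gf 0.0
943 0.09709859660743192
((584.1705932617188, -140.28359985351562), (13.857687950134277, 49.57772445678711), 74.34231567382812) 0.09712818743143736
```

View pics/w0.png

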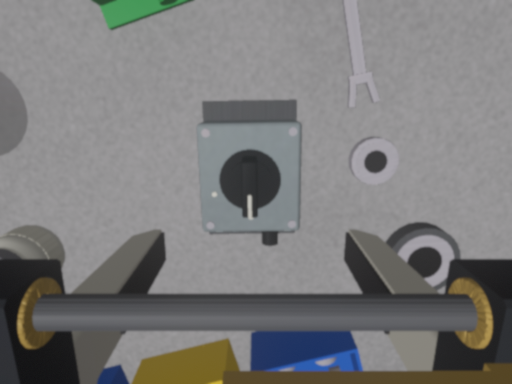

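The wrist view shows the bar centred at native px (250,185), pale line down, aligned with the tool; its top is at 0.097 m. Centre is about (0.584,-0.139). Next I'll descend and grip.

Request:
{"op": "carry_out", "data": {"commands": [[1,-0.0016,-0.0026,0.03,0],[1,0,0,0.03,0],[1,0,0,0.03,0],[1,0,0,0.03,0],[1,0,0,0.0155,0],[1,0,0,0.01,0],[1,0,0,0,0],[0,0,0,0,0],[0,0,0,0,0],[0,0,0,0,0],[0,0,0,0,0],[0,0,0,0,0],[0,0,0,0,0],[0,0,0,0,0],[0,0,0,0,0],[0,0,0,0,0]]}}

```text
t: 5.35
position: [0.5843, -0.1387, 0.0731]
tool_rot: [[-0.964, 0.267, -0.0], [0.267, 0.964, 0.0], [0.0, 0.0, -1.0]]
ft_force: [-0.5, 0.0, 0.3]
grip_width: 0.0259
gripper_force: 0.0
```

Request:
{"op": "carry_out", "data": {"commands": [[0,0,0,0,0],[0,0,0,0,0],[0,0,0,0,0],[0,0,0,0,0],[0,0,0,0,0],[0,0,0,0,0],[0,0,0,0.003,0],[0,0,0,0.003,0],[0,0,0,0.002,0],[0,0,0,0,0],[0,0,0,0,0]]}}

```text
t: 6.45
position: [0.5839, -0.1407, 0.0661]
tool_rot: [[-0.963, 0.268, -0.001], [0.268, 0.963, -0.004], [-0.0, -0.004, -1.0]]
ft_force: [-9.6, -13.9, 9.8]
grip_width: 0.0138
gripper_force: 40.0
```

Request:
{"op": "carry_out", "data": {"commands": [[0,0,-0.0021,0,0],[0,0,0,0,0.12],[0,0,0,0,0.12],[0,0,0,0,0.12],[0,0,0,0,0.12],[0,0,0,0,0.12],[0,0,0,0,0.12],[0,0,0,0,0.12],[0,0,0,0,0.12],[0,0,0,0,0.12],[0,0,0,0,0.12],[0,0,0,0,0.02],[0,0,0,0,0]]}}

```text
t: 7.75
position: [0.584, -0.141, 0.0662]
tool_rot: [[-0.079, 0.997, 0.001], [0.997, 0.079, -0.001], [-0.001, 0.001, -1.0]]
ft_force: [-3.8, -0.5, 8.6]
grip_width: 0.0136
gripper_force: 40.1
```

Request:
{"op": "carry_out", "data": {"commands": [[0,0,0,-0.003,0],[0,0,0,-0.003,0],[0,0,0,-0.002,0],[0,0,0,0,0],[1,0,0,0,0],[1,0,0,0,0],[1,0,0,0,0],[1,0,0,0,0],[1,0,0,0,0],[1,0,0,-0.02,0],[1,0,0,-0.04,0],[1,0,0,-0.04,0],[1,0,0,-0.045,0],[1,0,0,0,0]]}}

```text
t: 9.15
position: [0.5854, -0.1411, 0.225]
tool_rot: [[-0.08, 0.997, 0.008], [0.997, 0.08, -0.002], [-0.003, 0.008, -1.0]]
ft_force: [0.6, -0.7, 0.6]
grip_width: 0.0888
gripper_force: 0.0
```

```bash
python3 - <<'E'
from h import *
p,R=state();i,d,P,K,V=cloud("wrist")
m=(d>0)&(P[...,2]>.08)&(P[...,2]<.11)&(np.hypot(P[...,0]-.584,P[...,1]+.14)<.05)
q=P[m];print(len(q),np.median(q[:,2]))
q=q[q[:,2]>np.median(q[:,2])-.004];print(cv2.minAreaRect((q[:,:2]*1000).astype(np.float32)),np.median(q[:,2]))
D=np.array([.532,.231])-p[:2];print("toolshift",R[:2,:2].T@D)
E
```

```text
t 9.15 p [ 0.5854 -0.1411  0.225 ] ang 1.6509 z [ 0.008 -0.002 -1.   ] q [-0.28 -0.05  1.6   0.    1.58 -0.36] F [ 0.6 -0.7  0.6] w 0.0888 gf 0.0
911 0.09705654461449376
((584.3310546875, -140.0777130126953), (13.98412799835205, 49.6600456237793), 6.350979328155518) 0.0971140525692234
toolshift [ 0.37519548 -0.02345914]
```

The bar turned about 1.19 rad and its top is back at 0.097 m, so the switch is on and latched. Now I'll go to the cap.

Request:
{"op": "carry_out", "data": {"commands": [[1,0.0375,-0.0023,0,0],[1,0.0375,-0.0023,0,0],[1,0.0375,-0.0023,0,0],[1,0.0375,-0.0023,0,0],[1,0.0375,-0.0023,0,0],[1,0.0375,-0.0023,0,0],[1,0.0375,-0.0023,0,0],[1,0.0375,-0.0023,0,0],[1,0.0375,-0.0023,0,0],[1,0.0375,-0.0023,0,0],[1,0,0,0,0],[1,0,0,0,0],[1,0,0,0,0]]}}

```text
t: 10.5
position: [0.5309, 0.2305, 0.2174]
tool_rot: [[-0.079, 0.997, -0.001], [0.997, 0.079, -0.001], [-0.0, -0.001, -1.0]]
ft_force: [1.4, -0.8, 0.4]
grip_width: 0.0927
gripper_force: 0.0
```

```bash
python3 - <<'E'
from h import *
p,R=state();i,d,P,K,V=cloud("wrist");cv2.imwrite("pics/w1.png",i[...,::-1])
m=(d>0)&(P[...,2]>.14)&(P[...,2]<.152)&(np.hypot(P[...,0]-.532,P[...,1]-.231)<.05)
q=P[m];print(len(q),np.median(q[:,2]))
q=q[abs(q[:,2]-np.median(q[:,2]))<.003];c=cv2.minEnclosingCircle((q[:,:2]*1000).astype(np.float32));print(c,q.mean(0))
print(R[:2,:2].T@(np.array(c[0])/1000-p[:2]))
E
```

```text
t 10.5 p [0.5309 0.2305 0.2174] ang 1.6503 z [-0.001 -0.001 -1.   ] q [ 0.37 -0.09  1.65 -0.    1.58  0.29] F [ 1.4 -0.8  0.4] w 0.0927 gf 0.0
4233 0.14635736838099672
((533.037109375, 229.3799285888672), 27.193899154663086) [0.53290932 0.23015454 0.14636467]
[-0.00125848  0.00207079]
```

View pics/w1.png

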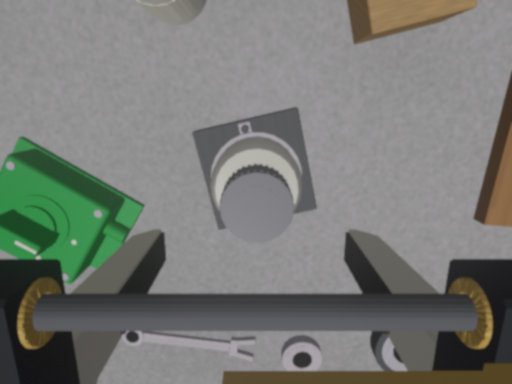

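The wrist view shows the cap disc at px (257,205), radius 27 mm, top at 0.146 m, centre (0.533,0.230). I'll descend and grip.

Request:
{"op": "carry_out", "data": {"commands": [[1,-0.001,0.002,0.03,0],[1,0,0,0.03,0],[1,0,0,0.025,0],[1,0,0,0.0145,0],[1,0,0,0,0],[0,0,0,0,0],[0,0,0,0,0],[0,0,0,0,0],[0,0,0,0,0],[0,0,0,0,0],[0,0,0,0,0],[0,0,0,0,0],[0,0,0,0,0]], "force": 40}}

```text
t: 11.85
position: [0.5328, 0.2304, 0.1189]
tool_rot: [[-0.08, 0.997, -0.0], [0.997, 0.08, -0.0], [0.0, -0.0, -1.0]]
ft_force: [-6.0, -1.3, 5.8]
grip_width: 0.0531
gripper_force: 40.0
```

Request:
{"op": "carry_out", "data": {"commands": [[0,0,0,0.002,0],[0,0,0,0.002,0],[0,0,0,0.002,0],[0,0,0,0.001,0],[0,0,0,0,0],[0,0,0,0,0]]}}

```text
t: 12.45
position: [0.5328, 0.2305, 0.1124]
tool_rot: [[-0.08, 0.997, -0.0], [0.997, 0.08, 0.0], [0.0, -0.0, -1.0]]
ft_force: [-7.9, -2.3, 9.8]
grip_width: 0.053
gripper_force: 40.0
```

Request:
{"op": "carry_out", "data": {"commands": [[0,0,0,0,-0.1],[0,0,0,0,-0.12],[0,0,0,0,-0.12],[0,0,0,0,-0.12],[0,0,0,0,-0.12],[0,0,0,0,-0.12],[0,0,0,0,-0.12],[0,0,0,0,-0.12],[0,0,0,0,-0.12],[0,0,0,0,-0.12],[0,0,0,0,-0.12],[0,0,0,0,0],[0,0,0,0,0]]}}

```text
t: 13.75
position: [0.5315, 0.2298, 0.1116]
tool_rot: [[-0.982, 0.189, -0.004], [0.189, 0.982, -0.002], [0.003, -0.002, -1.0]]
ft_force: [-17.5, -7.4, 10.5]
grip_width: 0.0529
gripper_force: 40.0
```

```bash
python3 -c "
from h import *
state();print(monitor.sense()['torque'])"
```

```text
t 13.75 p [0.5315 0.2298 0.1116] ang 2.9512 z [-0.004 -0.002 -1.   ] q [ 0.36 -0.04  1.78 -0.    1.41 -1.02] F [-17.5  -7.4  10.5] w 0.0529 gf 40.0
[-1.23054378  2.91210526  0.01532268]
```

Turned 1.3 rad with no residual torque. A small test lift comes first.

Request:
{"op": "carry_out", "data": {"commands": [[0,0,0,-0.003,0],[0,0,0,-0.004,0],[0,0,0,-0.004,0],[0,0,0,-0.004,0],[0,0,0,0,0],[0,0,0,0,0]]}}

```text
t: 14.35
position: [0.5322, 0.23, 0.1262]
tool_rot: [[-0.982, 0.19, -0.002], [0.19, 0.982, -0.001], [0.002, -0.002, -1.0]]
ft_force: [-7.8, -4.3, 2.5]
grip_width: 0.0532
gripper_force: 40.0
```

Request:
{"op": "carry_out", "data": {"commands": [[0,0,0,-0.005,0],[0,0,0,-0.01,0],[0,0,0,-0.01,0],[0,0,0,-0.015,0],[0,0,0,-0.015,0],[0,0,0,-0.01,0],[0,0,0,-0.01,0],[0,0,0,-0.005,0],[0,0,0,0,0],[0,0,0,0,0],[0,0,0,0,0],[0,0,0,0,0]]}}

```text
t: 15.55
position: [0.5328, 0.2304, 0.2061]
tool_rot: [[-0.982, 0.19, -0.001], [0.19, 0.982, -0.0], [0.001, -0.0, -1.0]]
ft_force: [0.5, -0.2, -0.9]
grip_width: 0.053
gripper_force: 40.0
```

```bash
python3 - <<'E'
from h import *
state()
o=np.zeros((384,1024,3),np.uint8)
for k,n in enumerate(("scene","wrist")):
    i,d,P,K,V=cloud(n);o[:,512*k:512*k+512]=i[...,::-1]
    m=(d>0)&(P[...,2]>.21)&(P[...,2]<.235)&(np.hypot(P[...,0]-.532,P[...,1]-.231)<.024);print(n,m.sum(),np.median(P[m],0) if m.any() else "")
cv2.imwrite("pics/end.png",cv2.resize(o,(800,300)))
E
```

```text
t 15.55 p [0.5328 0.2304 0.2061] ang 2.9508 z [-0.001 -0.    -1.   ] q [ 0.36 -0.09  1.67  0.    1.56 -1.02] F [ 0.5 -0.2 -0.9] w 0.053 gf 40.0
scene 215 [0.53277321 0.23127527 0.23205168]
wrist 7517 [0.526762   0.2323342  0.23355302]
```

View pics/end.png

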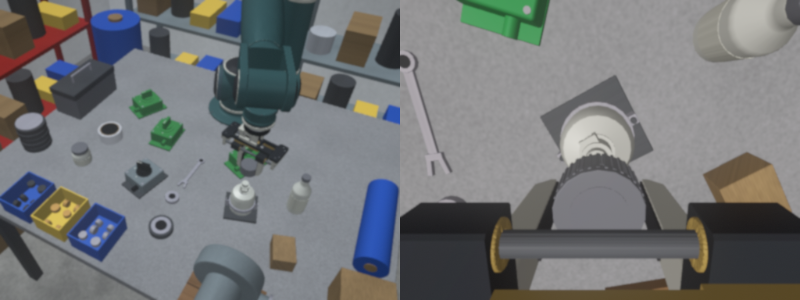

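The images show the cap held level between the fingers, top at 0.233 m (centre about 87 mm above its seat). The open bottle neck is below it at px (600,145), and the bystanders have not moved.

```bash
python3 -c "
from h import *
print(sign_off())"
```

```text
the job is handed in; nothing more can be done
None
```

The job is handed in at about 15.6 s: the blower switch is on and sprung back up, and the cap is held level about 87 mm above its seat, over the open bottle; the judge's verdict was not reported back.

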